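# Refit the bayonet cap of the drainer water filter and hold it home

### The job

Lift the knurled aluminium collar out of its cavity in the grey drying cradle and set it, open end down, over the pinned spigot of the white water filter, leaving the other things on the drainer where they are. Turn it until its hidden keyways drop over the cross pin, then push it down against the sprung seal until it is fully home, and finish while still holding it pushed home (do not let go; the seal would lift it).

Things in the scene. Friction and masses are not known exactly. Their poses are not given: they have to be found in the camera images.
- collar: Loose knurled aluminium cap collar, 48 mm diameter, 44 mm tall, 90 to 180 g; origin at the centre of its open lower rim, z up through the closed flat top. Grip it round the ribbed side, 14 to 40 mm up, at any yaw. At the start it stands upright in one of the cradle's two cavities, sunk 12 mm deep, the upper 32 mm standing out.
- keyways (a point): Point on the collar's axis 8 mm above its rim, where the keyways begin. Inside the rim is first an open mouth 36 mm across, 8 mm deep; then, up to 40 mm, a bore 20 mm across with four straight keyways 90 degrees apart, 9 mm wide, 36 mm from end to end. They are hidden and the collar's x, y axes do not tell where they lie: found by turning, a quarter turn at most.
- cradle: Fixed grey moulded drying cradle, 95 x 200 x 22 mm (x, y, z), origin at the centre of its underside, z up. Two round cavities 53 mm across and 12 mm deep, at y = -50 and y = +50 mm; one holds the collar, the other the open steel basket, either way round.
- filter: Fixed white counter-top water filter, square base 120 x 120 x 52 mm, with a round steel shoulder 60 mm across on top, its flat at 60 mm. From it rises a steel spigot 16 mm in diameter with a coned tip, 93.5 mm above the underside. Origin at the centre of the underside, z up; the steel cross pin lies along its x axis. A short hose stub stands out of the +y side, 20 to 40 mm up.
- seat (a point): Point on the spigot's axis at the level of the shoulder (60 mm above the filter's underside). When fully home the collar's lower rim stands on the shoulder, so the collar's origin is here; with the keyways not lined up the collar rests on the pin with its rim 14 mm above this point.
- pin (a point): Centre of the cross pin: 5 mm thick, 32 mm from end to end, level, axis through the spigot, 19.5 mm above the seat; the spigot goes on 14 mm above it.
- seal (a joint): Travel (m) of the sprung black rubber seal disc, 43 mm across, round the foot of the spigot: 0 with its face 8 mm above the shoulder, 0.008 when the collar has pushed it flush (fully home). It pushes back with 4 N at the first touch and 7 N when flush, more than the collar's weight.
- basket: Loose smooth steel coffee basket, open cup 46 mm diameter, 34 mm tall, standing in the other cavity (a bystander). Origin at the centre of its underside.
- moka: Loose aluminium moka pot, 150 mm tall plus knob (171 mm), about 100 mm across, black handle reaching 92 mm to its +y side (a bystander). Origin at the centre of its underside.
- cup: Loose white ceramic espresso cup, 62 mm across, 56 mm tall, handle at its +y side (a bystander). Origin at the centre of its underside.
- steel_lid: Loose round steel pan lid lying flat, 80 mm diameter, 26 mm tall with its knob (a bystander). Origin at the centre of its underside.
- colander: Loose green collapsible colander, folded flat, 204 mm across (256 mm over its two tabs), 55 mm tall (a bystander). Origin at the centre of its underside.
Things that resemble listed ones, but are neither listed nor needed, are in the scene too. Leave any orange or red look-alike of the filter alone.

How it is judged (in metres and radians):
On the way:
1. the collar is lifted out of the cradle, clear of its cavity, in the fingers (z of collar in the frame of cradle above 0.035 m and contact force between the fingers and collar above 1 N), for 0.1 s.
At the end, for the whole second after the job is handed in: the collar is over the spigot (within 4 mm of its axis, upright within 0.08 rad), its rim less than 3 mm above the shoulder with the pin in its keyways, the seal pressed more than 5.5 mm, and the fingers still on the collar with more than 1 N; the bystanders within 30 mm of where they began (horizontal distance between collar and seat below 0.004 m and z of collar in the frame of seat below 0.003 m and angle between collar's own z axis and vertical below 0.08 rad and value of joint seal above 0.0055 m and contact force between the fingers and collar above 1 N and distance of each of moka, cup, steel_lid, basket, colander from where it was at the start of the episode below 0.03 m); the arm keeps its last pose, push and grip.
It fails at once if the moka pot is knocked more than 40 mm or over (distance of moka from where it was at the start of the episode above 0.04 m or angle between moka's own z axis and vertical above 0.5 rad).
It fails at once if the espresso cup is knocked more than 40 mm or over (distance of cup from where it was at the start of the episode above 0.04 m or angle between cup's own z axis and vertical above 0.5 rad).
It fails at once if the steel lid is knocked more than 40 mm or over (distance of steel_lid from where it was at the start of the episode above 0.04 m or angle between steel_lid's own z axis and vertical above 0.5 rad).
It fails at once if the steel basket is knocked more than 40 mm or over (distance of basket from where it was at the start of the episode above 0.04 m or angle between basket's own z axis and vertical above 0.5 rad).
It fails at once if the colander is knocked more than 40 mm or over (distance of colander from where it was at the start of the episode above 0.04 m or angle between colander's own z axis and vertical above 0.5 rad).
It also fails if it takes over 48 s, if anything falls off the work surface, if the arm or the gripper's body presses on something with over 40 N, if the wrist force passes 120 N, or if a joint passes its speed limit or range.

### The arm

A 6-joint arm with a two-finger parallel gripper is mounted at the origin on the work surface. World frame = base frame: x ahead of the robot, y to its left, z up, the work surface at z = 0. Lengths are in m, angles in degrees, forces in N, time in s.
With the tool pointing down it reaches from about 0.3 to 0.85 m from the base axis. Payload 4.2 kg.
Tool frame: the origin (TCP) lies on the centre line of the jaws, within the pads' length; the fingertips stand 25 mm ahead of it and the grasp point (between the pads) lies 6 mm ahead of it; z points along the fingers, y is the line along which they close (so a half turn about z gives the same grasp; the last joint's range is limited). The gripper opens to 91 mm and grips with 3 to 60 N. Pads are 32 mm wide; open, the fingers measure 118 mm over their backs; the gripper's body (76 mm by 178 mm) begins 60 mm behind the grasp point.
Start: joints at [70.588, 18.312, 89.639, -0, 72.044, -1.146], TCP at [0.18, 0.546, 0.239] pointing down, gripper open.
Joint ranges: [-177.97, 177.97], [-48.28, 115.42], [12.27, 149.76], [-77.06, 257.06], [2.81, 150.46], [-146.56, 146.56]. Speed limits (degrees/s): [147.25, 147.25, 180, 180, 180, 180].

### API

Orientations are given as [roll, pitch, yaw] about the fixed x, y, z axes, in that order (R = Rz(yaw) Ry(pitch) Rx(roll)).
In Python, from cell import * gives the robot as it stands.
- The arm moves only by the tool drive_tool, never from a script. Its argument "commands" is a list of rows, each an object of numbers: "tx", "ty", "tz": the shift along the tool's x, y, z each as a share of 0.5 m, from -1 to 1; "wx", "wy", "wz": the turn, a rotation vector about the tool's x, y, z each as a share of 2 pi rad, from -1 to 1; "fingers": the opening, from 0 (shut) to 1 (fully open). A call has 1 to 12 rows; each row is the pose to reach, as a shift and turn from the pose commanded when the call began, along the tool's axes at that moment, turning the shorter way round; what a row does not reach only later rows make up. A row lasts 1/10 s, in which the tool goes at most 50 mm and 8.59 degrees, less where a joint would pass 70% of its speed; a pose out of reach is approached as far as the arm can. A call with a number of a shift or a turn outside -1 to 1 is refused whole. A call with a gripper value outside its range is refused whole. The fingers move at their own pace and stop on an object; "grip_force" is the grip in N (left out, the last holds). Time passes only in rows, so rows that repeat a pose let the fingers close. It gives the time, the measured TCP pose, the force, the opening and the grip force at its end, in the units of the state.
- get_obs(): the state, without advancing time (a new reading comes with each control period).
- grab_frame(name): name is "scene" or "side" or "wrist"; returns a dict with "image" (480x640x3 uint8, red, green, blue), "z_map" (480x640 float32, m along the optical axis (not along the pixel's ray), 0 where there is no reading), "fx", "fy", "cx", "cy" (pixels), "extrinsics" (4x4, takes a point from world to camera coordinates); the wrist camera has in their place "mount" (4x4, takes a point from camera to tool coordinates, whose origin is the TCP and whose axes are the flange's). Camera axes: x right, y up, looking along -z (the intrinsics and any distortion apply to the point x, -y, -z); pixel columns grow to the right and rows downward; lengths in m; the calibration is good to about 2 mm. A picture is of the moment at which its call begins: read the wrist's pose just before it.
- sign_off(): hands the job in; it is judged then, once.
The state is a dict: "time_s": time; "q": joint angles; "qd": joint speeds; "tau": joint torques, N m; "position": TCP position; "tool_rot": TCP orientation; "ft_force": force on the tool from outside, world axes, zero at the start; "moment": the same for the moment, N m; "gripper_width": opening from 0.0 (shut) to 1.0 (fully open); "gripper_force": force on a finger pad.
Only numpy, scipy, OpenCV 4.12 (cv2) and the standard library are available. Lean on these libraries where they do the work, as an engineer would, in place of code of your own. Each camera call takes 0.05 s, during which the arm holds its last target. There are 200 camera calls.

## Working session

There is one attempt and no reset: what is moved stays moved. The work goes in short steps, Python scripts to look and compute and a tool call to move; the robot and the scene stay as the last step left them, time stands still between calls to the robot, and variables do not carry over. Pictures are saved under pics/ and viewed, at most 10 in all, crops included, and the job is handed in when it is done.

Besides the shell and the picture viewer there is one more tool, called after ">>>" as name(argument=value, ...) on one line, values as JSON. drive_tool: Moves the arm, as the interface text tells. Its arguments: {"type":"object","properties":{"commands":{"type":"array"},"grip_force":{"type":"number"}},"required":["commands"]}

```bash
mkdir -p pics; cat > h.py <<'E'
from cell import *
import numpy as np, cv2
def grab(n):
    f=grab_frame(n); cv2.imwrite(f"pics/{n}_{int(get_obs()['time_s']*100)}.png",cv2.cvtColor(f['image'],cv2.COLOR_RGB2BGR)); np.savez(f"pics/{n}.npz",**f); return f
def c2w(f):
    return np.linalg.inv(f['extrinsics'])
def cloud(f,T):
    z=f['z_map']; v,u=np.mgrid[:480,:640]
    P=np.stack([(u-f['cx'])/f['fx']*z,-(v-f['cy'])/f['fy']*z,-z,np.ones_like(z)],-1)
    W=P@T.T; W=W[...,:3]; W[z==0]=np.nan; return W
def ray(f,T,u,v,h):
    d=T[:3,:3]@np.array([(u-f['cx'])/f['fx'],-(v-f['cy'])/f['fy'],-1]); o=T[:3,3]
    return o+d*(h-o[2])/d[2]
E
python3 - <<'E'
from h import *
print(get_obs())
for n in("scene","side"):
    f=grab(n); print({k:v for k,v in f.items() if k not in("image","z_map")})
import glob; print(glob.glob("pics/*"))
E
```

```text
{'time_s': 0.0, 'q': array([ 7.05883754e+01,  1.83509041e+01,  8.97079321e+01, -9.74214166e-04,
        7.20423450e+01, -1.14414087e+00]), 'qd': array([ 0.05836485, -0.0595583 ,  0.12024985, -0.0055122 , -0.08498474,
       -0.04413394]), 'tau': array([-1.53592602e-03, -4.12465346e+01, -2.31972599e+01,  7.27286492e-02,
        4.56078211e-02, -1.36893614e-04]), 'position': array([0.18006752, 0.54558521, 0.23811728]), 'tool_rot': array([-1.79898820e+02, -1.09431637e-03,  1.61732816e+02]), 'ft_force': array([ 0.8303438 , -0.4314672 , -0.43425946]), 'moment': array([-0.00714754, -0.03055294, -0.00922485]), 'gripper_force': 0.0, 'gripper_width': 1.0032224997540562}
{'fx': 481.58537119627357, 'fy': 481.58537119627357, 'cx': 314.0394208695987, 'cy': 237.7017568948179, 'extrinsics': array([[-0.13477212,  0.99087427,  0.00215756, -0.06734229],
       [-0.86243055, -0.11837365,  0.49213944,  0.44947362],
       [ 0.4879037 ,  0.06446593,  0.87051371, -1.52020131],
       [ 0.        ,  0.        ,  0.        ,  1.        ]])}
{'fx': 437.10704928798845, 'fy': 437.10704928798845, 'cx': 324.1359425710849, 'cy': 235.28165528992864, 'extrinsics': array([[ 0.97365444, -0.22709013, -0.02066647, -0.48467759],
       [ 0.1308105 ,  0.48201096,  0.86634522, -0.21012671],
       [-0.18677698, -0.84622427,  0.49901788, -1.01194522],
       [ 0.        ,  0.        ,  0.        ,  1.        ]])}
['pics/scene.npz', 'pics/scene_5.png', 'pics/side.npz', 'pics/side_10.png']
```

View pics/scene_5.png

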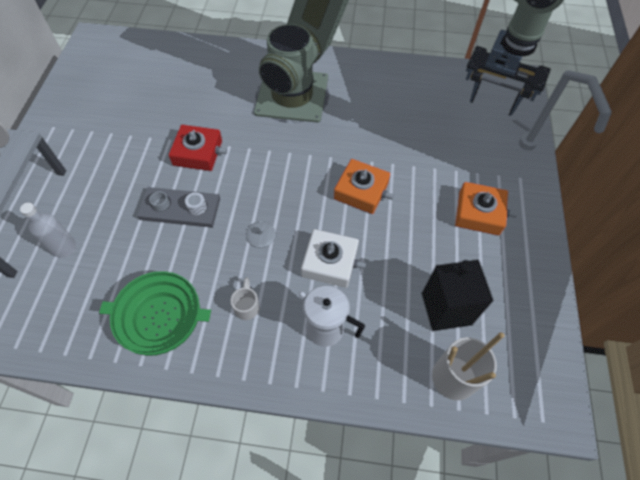

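View pics/side_10.png

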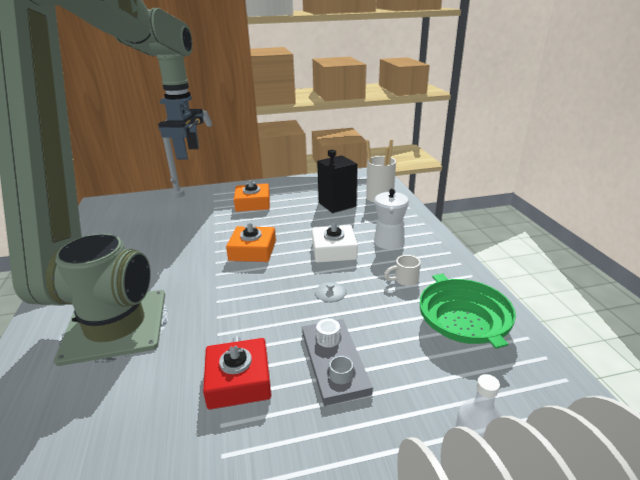

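The scene view shows several candidates:
- **Filters:** white at (330,255), orange at (362,185) and (483,207), red at (196,147). The white one fits the description.
- **Cradle cups:** (160,200) is open, so it is the basket. (195,203) has a closed bright top, so it is the collar.

I'll confirm in a crop and measure.

```bash
python3 - <<'E'
from h import *
f=dict(np.load("pics/scene.npz")); s=dict(np.load("pics/side.npz"))
a=cv2.resize(f['image'][120:290,130:370],None,fx=3,fy=3,interpolation=cv2.INTER_CUBIC)
b=s['image'][215:415,295:415]
b=cv2.resize(b,(300,500),interpolation=cv2.INTER_CUBIC)
cv2.imwrite("pics/crop.png",cv2.cvtColor(np.hstack([cv2.resize(a,(500,354)),np.zeros((354,0,3),np.uint8)]) if 0 else np.hstack([np.vstack([cv2.resize(a,(500,354)),np.zeros((146,500,3),np.uint8)]),b]),cv2.COLOR_RGB2BGR))
W=cloud(f,c2w(f)); V=cloud(s,c2w(s))
for nm,(u,v,r) in dict(collar=(195,203,10),basket=(160,200,10),lid=(260,234,13),cup=(244,300,14),moka=(326,305,20)).items():
    p=W[v-r:v+r,u-r:u+r].reshape(-1,3); p=p[p[:,2]>0.015]; print(nm,len(p),np.nanmedian(p,0),np.nanmax(p[:,2]))
# collar top
for n,C in(("scene",W),("side",V)):
    m=(np.abs(C[...,2]-.054-.002)<.015); 
    g=(C[...,0]>.2)&(C[...,0]<.7)
    p=W[203,195]
    q=C[(np.hypot(C[...,0]-p[0],C[...,1]-p[1])<.045)&(C[...,2]>.045)]
    print(n,'collar top',len(q),q.mean(0),q.min(0),q.max(0))
    p=W[255,330]; d=np.hypot(C[...,0]-p[0],C[...,1]-p[1])
    q=C[(d<.12)&(abs(C[...,2]-.052)<.004)]; r=cv2.minAreaRect(q[:,:2].astype(np.float32)*1000); print('filter top',len(q),r)
    q=C[(d<.1)&(C[...,2]>.08)&(C[...,2]<.1)]; print('spigot',len(q),q.mean(0) if len(q) else '')
    p=W[205,178]; d=np.hypot(C[...,0]-p[0],C[...,1]-p[1])
    q=C[(d<.14)&(abs(C[...,2]-.022)<.005)]; print('cradle',len(q),cv2.minAreaRect(q[:,:2].astype(np.float32)*1000))
E
```

```text
collar 397 [ 0.46864872 -0.18349586  0.0528573 ] 0.06066832844921577
basket 366 [ 0.45781537 -0.28795152  0.02666315] 0.048386010710549376
lid 9 [ 5.19151427e-01 -3.33154499e-05  2.24306963e-02] 0.025084611906484033
cup 396 [ 0.71027178 -0.0021368   0.04699031] 0.06172869883026122
moka 1404 [0.74651485 0.19344742 0.1451284 ] 0.17317882072416957
scene collar top 265 [ 0.46484192 -0.18317561  0.05420684] [ 0.43777876 -0.20852865  0.04510714] [ 0.48912575 -0.15805748  0.06066833]
filter top 1536 ((569.3786010742188, 185.91592407226562), (119.08089447021484, 120.41957092285156), 82.96333312988281)
spigot 48 [0.57030659 0.18636521 0.08710232]
cradle 1702 ((419.2862854003906, -235.6079864501953), (187.77252197265625, 202.93263244628906), 1.1738333702087402)
side collar top 356 [ 0.46346312 -0.18757693  0.0535538 ] [ 0.43986801 -0.20820014  0.04501434] [ 0.48824819 -0.1575079   0.057729  ]
filter top 661 ((606.8558349609375, 180.14154052734375), (119.52569580078125, 191.0391387939453), 82.77615356445312)
spigot 29 [0.57151308 0.18292689 0.08675296]
cradle 2597 ((421.2099609375, -234.0811767578125), (183.51593017578125, 204.120849609375), 0.9200956225395203)
```

View pics/crop.png

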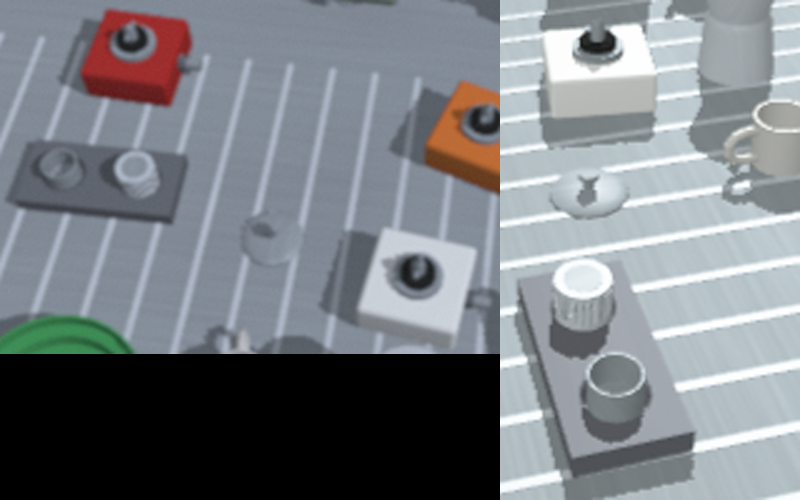

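The crop confirms the closed ribbed collar in the upper cavity of the cradle, the open basket in the other, and the white filter with its black seal. Next I move towards a point above the collar.

>>> drive_tool(commands=[{"tx": -0.5, "ty": -0.6, "tz": 0.08, "wz": 0.199, "fingers": 1}, {"tx": -0.5, "ty": -0.6, "tz": 0.08, "wz": 0.199, "fingers": 1}, {"tx": -0.5, "ty": -0.6, "tz": 0.08, "wz": 0.199, "fingers": 1}, {"tx": -0.5, "ty": -0.6, "tz": 0.08, "wz": 0.199, "fingers": 1}, {"tx": -0.5, "ty": -0.6, "tz": 0.08, "wz": 0.199, "fingers": 1}, {"tx": -0.5, "ty": -0.6, "tz": 0.08, "wz": 0.199, "fingers": 1}, {"tx": -0.5, "ty": -0.6, "tz": 0.08, "wz": 0.199, "fingers": 1}, {"tx": -0.5, "ty": -0.6, "tz": 0.08, "wz": 0.199, "fingers": 1}, {"tx": -0.5, "ty": -0.6, "tz": 0.08, "wz": 0.199, "fingers": 1}, {"tx": -0.5, "ty": -0.6, "tz": 0.08, "wz": 0.199, "fingers": 1}, {"tx": -0.5, "ty": -0.6, "tz": 0.08, "wz": 0.199, "fingers": 1}])

```text
invalid input
```

```bash
cat >> h.py <<'E'
from scipy.spatial.transform import Rotation as Ro
def go(x,y,z,yaw):
    o=get_obs(); R=Ro.from_euler('xyz',o['tool_rot'],degrees=True)
    d=R.inv().apply(np.array([x,y,z])-o['position'])/.5
    w=(R.inv()*Ro.from_euler('xyz',[180,0,yaw],degrees=True)).as_rotvec()/(2*np.pi)
    print('t',o['time_s'],'pos',o['position'].round(4),o['tool_rot'].round(2),'F',o['ft_force'].round(2),'q6',o['q'][5].round(1),'\n cmd',d.round(4),w.round(4))
E
python3 -c "
from h import *
go(.464,-.184,.2,90)"
```

```text
t 0.1 pos [0.1801 0.5456 0.2382] [-179.91   -0.    161.73] F [ 0.24 -0.04 -0.04] q6 -1.1 
 cmd [-0.9967 -1.2075  0.0783] [-0.0002  0.0002  0.1992]
```

>>> drive_tool(commands=[{"tx": -0.5, "ty": -0.6, "tz": 0.04, "wx": 0, "wy": 0, "wz": 0.199, "fingers": 1}, {"tx": -0.5, "ty": -0.6, "tz": 0.04, "wx": 0, "wy": 0, "wz": 0.199, "fingers": 1}, {"tx": -0.5, "ty": -0.6, "tz": 0.04, "wx": 0, "wy": 0, "wz": 0.199, "fingers": 1}, {"tx": -0.5, "ty": -0.6, "tz": 0.04, "wx": 0, "wy": 0, "wz": 0.199, "fingers": 1}, {"tx": -0.5, "ty": -0.6, "tz": 0.04, "wx": 0, "wy": 0, "wz": 0.199, "fingers": 1}, {"tx": -0.5, "ty": -0.6, "tz": 0.04, "wx": 0, "wy": 0, "wz": 0.199, "fingers": 1}, {"tx": -0.5, "ty": -0.6, "tz": 0.04, "wx": 0, "wy": 0, "wz": 0.199, "fingers": 1}, {"tx": -0.5, "ty": -0.6, "tz": 0.04, "wx": 0, "wy": 0, "wz": 0.199, "fingers": 1}, {"tx": -0.5, "ty": -0.6, "tz": 0.04, "wx": 0, "wy": 0, "wz": 0.199, "fingers": 1}, {"tx": -0.5, "ty": -0.6, "tz": 0.04, "wx": 0, "wy": 0, "wz": 0.199, "fingers": 1}])

```text
time_s: 1.1
position: [0.3238, 0.1816, 0.2188]
tool_rot: [-180.0, -0.0, 89.9]
ft_force: [0.5, -0.2, 0.3]
gripper_width: 0.998
gripper_force: 0.0
```

```bash
python3 -c "
from h import *
go(.464,-.184,.2,90)"
```

```text
t 1.1 pos [0.3238 0.1816 0.2188] [-179.98   -0.     89.92] F [ 0.48 -0.22  0.35] q6 27.6 
 cmd [-0.7308  0.2815  0.0374] [-0.0001 -0.     -0.0002]
```

>>> drive_tool(commands=[{"tx": -0.73, "ty": 0.28, "tz": 0.04, "wx": 0, "wy": 0, "wz": 0, "fingers": 1}, {"tx": -0.73, "ty": 0.28, "tz": 0.04, "wx": 0, "wy": 0, "wz": 0, "fingers": 1}, {"tx": -0.73, "ty": 0.28, "tz": 0.04, "wx": 0, "wy": 0, "wz": 0, "fingers": 1}, {"tx": -0.73, "ty": 0.28, "tz": 0.04, "wx": 0, "wy": 0, "wz": 0, "fingers": 1}, {"tx": -0.73, "ty": 0.28, "tz": 0.04, "wx": 0, "wy": 0, "wz": 0, "fingers": 1}, {"tx": -0.73, "ty": 0.28, "tz": 0.04, "wx": 0, "wy": 0, "wz": 0, "fingers": 1}, {"tx": -0.73, "ty": 0.28, "tz": 0.04, "wx": 0, "wy": 0, "wz": 0, "fingers": 1}, {"tx": -0.73, "ty": 0.28, "tz": 0.04, "wx": 0, "wy": 0, "wz": 0, "fingers": 1}, {"tx": -0.73, "ty": 0.28, "tz": 0.04, "wx": 0, "wy": 0, "wz": 0, "fingers": 1}, {"tx": -0.73, "ty": 0.28, "tz": 0.04, "wx": 0, "wy": 0, "wz": 0, "fingers": 1}, {"tx": -0.73, "ty": 0.28, "tz": 0.04, "wx": 0, "wy": 0, "wz": 0, "fingers": 1}])

```text
time_s: 2.2
position: [0.4639, -0.1803, 0.1987]
tool_rot: [-179.9, -0.1, 90.2]
ft_force: [-0.2, 0.8, -1.1]
gripper_width: 0.999
gripper_force: 0.0
```

```bash
cat >> h.py <<'E'
def wrist():
    o=get_obs(); T=np.eye(4); T[:3,:3]=Ro.from_euler('xyz',o['tool_rot'],degrees=True).as_matrix(); T[:3,3]=o['position']
    f=grab('wrist'); return f,T@f['mount']
E
python3 - <<'E'
from h import *
go(.464,-.184,.2,90)
f,T=wrist(); print(f['mount'].round(3))
W=cloud(f,T); q=W[(np.hypot(W[...,0]-.464,W[...,1]+.184)<.06)&(W[...,2]>.045)]
print(len(q),q.min(0),q.max(0),q.mean(0))
t=q[q[:,2]>np.percentile(q[:,2],90)-.004]; print(np.median(t[:,2]),cv2.minEnclosingCircle(t[:,:2].astype(np.float32)))
import glob; print(glob.glob('pics/wrist*png'))
E
```

```text
t 2.2 pos [ 0.4639 -0.1803  0.1987] [-1.7994e+02 -6.0000e-02  9.0230e+01] F [-0.22  0.77 -1.14] q6 -22.8 
 cmd [-0.0073  0.0003 -0.0027] [-0.0002 -0.0002  0.0006]
[[ 0.001  0.971  0.241  0.068]
 [ 1.    -0.    -0.    -0.   ]
 [-0.     0.241 -0.971 -0.146]
 [ 0.     0.     0.     1.   ]]
92759 [ 0.40772985 -0.20841184  0.0450569 ] [ 0.5239688  -0.1459068   0.30451474] [ 0.46422925 -0.15831033  0.2734363 ]
0.30082021941085807 ((0.463520348072052, -0.15761619806289673), 0.05061681568622589)
['pics/wrist_225.png']
```

```bash
python3 - <<'E'
from h import *
f=dict(np.load('pics/wrist.npz')); o=get_obs(); T=np.eye(4); T[:3,:3]=Ro.from_euler('xyz',o['tool_rot'],degrees=True).as_matrix(); T[:3,3]=o['position']; T=T@f['mount']
W=cloud(f,T); d=np.hypot(W[...,0]-.464,W[...,1]+.184)
m=(d<.06)&(W[...,2]>.045)&(W[...,2]<.07); q=W[m]; h=np.median(q[q[:,2]>np.percentile(q[:,2],90)-.003][:,2]); t=q[abs(q[:,2]-h)<.003]
print(len(q),h,cv2.minEnclosingCircle(t[:,:2].astype(np.float32)), t.mean(0))
v,u=np.nonzero(m); print(u.min(),u.max(),v.min(),v.max())
c=(d<.2)&(abs(W[...,2]-.022)<.004); print(np.nanmedian(W[c],0),cv2.minAreaRect(W[c][:,:2].astype(np.float32)*1000))
E
```

```text
2723 0.055091928435439586 ((0.46281448006629944, -0.18279407918453217), 0.024577122181653976) [ 0.46237936 -0.18242484  0.05505601]
290 349 205 263
[ 0.45990004 -0.2095948   0.02274012] ((459.9244689941406, -190.18484497070312), (292.8551025390625, 278.98760986328125), 31.90914535522461)
```

View pics/wrist_225.png

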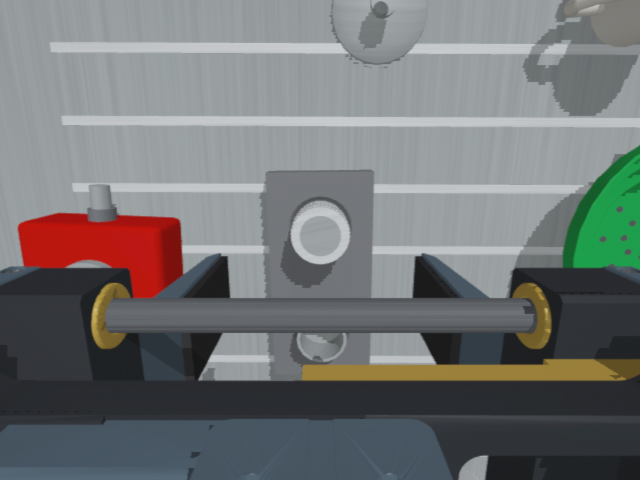

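The wrist view shows the collar top at (320,232), centred between the fingers, which straddle the cradle. The basket sits behind at (320,345). Collar axis is about (0.463, -0.183).

```bash
python3 -c "
from h import *
go(.463,-.183,.05,90)"
```

```text
t 2.25 pos [ 0.4638 -0.1803  0.1989] [-1.7996e+02 -4.0000e-02  9.0240e+01] F [0.13 0.35 0.4 ] q6 -22.8 
 cmd [-0.0057 -0.0015  0.2977] [-0.0001 -0.0001  0.0007]
```

>>> drive_tool(commands=[{"tx": -0.0055, "ty": -0.0015, "tz": 0.08, "wx": 0, "wy": 0, "wz": 0.0006, "fingers": 1}, {"tx": -0.0055, "ty": -0.0015, "tz": 0.16, "wx": 0, "wy": 0, "wz": 0.0006, "fingers": 1}, {"tx": -0.0055, "ty": -0.0015, "tz": 0.22, "wx": 0, "wy": 0, "wz": 0.0006, "fingers": 1}, {"tx": -0.0055, "ty": -0.0015, "tz": 0.26, "wx": 0, "wy": 0, "wz": 0.0006, "fingers": 1}, {"tx": -0.0055, "ty": -0.0015, "tz": 0.285, "wx": 0, "wy": 0, "wz": 0.0006, "fingers": 1}, {"tx": -0.0055, "ty": -0.0015, "tz": 0.296, "wx": 0, "wy": 0, "wz": 0.0006, "fingers": 1}, {"tx": -0.0055, "ty": -0.0015, "tz": 0.296, "wx": 0, "wy": 0, "wz": 0.0006, "fingers": 1}])

```text
time_s: 2.95
position: [0.4632, -0.1836, 0.0508]
tool_rot: [-180.0, -0.0, 90.0]
ft_force: [0.0, -0.6, 0.1]
gripper_width: 1.002
gripper_force: 0.0
```

>>> drive_tool(commands=[{"tx": 0, "ty": 0, "tz": 0, "wx": 0, "wy": 0, "wz": 0, "fingers": 0.6}, {"tx": 0, "ty": 0, "tz": 0, "wx": 0, "wy": 0, "wz": 0, "fingers": 0.4}, {"tx": 0, "ty": 0, "tz": 0, "wx": 0, "wy": 0, "wz": 0, "fingers": 0.4}, {"tx": 0, "ty": 0, "tz": 0, "wx": 0, "wy": 0, "wz": 0, "fingers": 0.4}, {"tx": 0, "ty": 0, "tz": 0, "wx": 0, "wy": 0, "wz": 0, "fingers": 0.4}, {"tx": 0, "ty": 0, "tz": 0, "wx": 0, "wy": 0, "wz": 0, "fingers": 0.4}, {"tx": 0, "ty": 0, "tz": 0, "wx": 0, "wy": 0, "wz": 0, "fingers": 0.4}, {"tx": 0, "ty": 0, "tz": 0, "wx": 0, "wy": 0, "wz": 0, "fingers": 0.4}], grip_force=35)

```text
time_s: 3.75
position: [0.4634, -0.1848, 0.051]
tool_rot: [-180.0, -0.0, 89.9]
ft_force: [-1.2, 0.0, 2.2]
gripper_width: 0.525
gripper_force: 35.0
```

>>> drive_tool(commands=[{"tx": 0, "ty": 0, "tz": -0.03, "wx": 0, "wy": 0, "wz": 0, "fingers": 0.4}, {"tx": 0, "ty": 0, "tz": -0.08, "wx": 0, "wy": 0, "wz": 0, "fingers": 0.4}, {"tx": 0, "ty": 0, "tz": -0.15, "wx": 0, "wy": 0, "wz": 0, "fingers": 0.4}, {"tx": 0, "ty": 0, "tz": -0.22, "wx": 0, "wy": 0, "wz": 0, "fingers": 0.4}, {"tx": 0, "ty": 0, "tz": -0.28, "wx": 0, "wy": 0, "wz": 0, "fingers": 0.4}, {"tx": 0, "ty": 0, "tz": -0.3, "wx": 0, "wy": 0, "wz": 0, "fingers": 0.4}, {"tx": 0, "ty": 0, "tz": -0.3, "wx": 0, "wy": 0, "wz": 0, "fingers": 0.4}])

```text
time_s: 4.45
position: [0.4639, -0.1849, 0.2016]
tool_rot: [179.9, 0.0, 89.9]
ft_force: [0.3, -0.1, -1.8]
gripper_width: 0.523
gripper_force: 35.0
```

```bash
python3 - <<'E'
from h import *
go(.57,.12,.2,90)
# refine filter centre from the stored scene depth: fit circle to shoulder/seal & box-top rectangle
for n in("scene","side"):
    f=dict(np.load(f"pics/{n}.npz")); C=cloud(f,c2w(f)); d=np.hypot(C[...,0]-.57,C[...,1]-.186)
    q=C[(d<.09)&(abs(C[...,2]-.052)<.004)]; print(n,np.median(q[:,2]),cv2.minAreaRect(q[:,:2].astype(np.float32)*1000))
    q=C[(d<.04)&(C[...,2]>.058)&(C[...,2]<.066)]; print(len(q),cv2.minEnclosingCircle(q[:,:2].astype(np.float32)*1000))
E
```

```text
t 4.45 pos [ 0.4639 -0.1849  0.2016] [1.7987e+02 5.0000e-02 8.9880e+01] F [ 0.32 -0.07 -1.84] q6 -22.9 
 cmd [0.6103 0.2109 0.0031] [ 0.0004  0.0001 -0.0003]
scene 0.05195734290949838 ((569.3786010742188, 185.91592407226562), (119.08089447021484, 120.41957092285156), 82.96333312988281)
184 ((569.4539184570312, 187.2661590576172), 31.862018585205078)
side 0.05203464591359891 ((570.8793334960938, 184.70162963867188), (119.52569580078125, 118.51058197021484), 82.77615356445312)
95 ((569.645751953125, 183.71278381347656), 30.374839782714844)
```

>>> drive_tool(commands=[{"tx": 0.54, "ty": 0.21, "tz": 0, "wx": 0, "wy": 0, "wz": 0, "fingers": 0.4}, {"tx": 0.54, "ty": 0.21, "tz": 0, "wx": 0, "wy": 0, "wz": 0, "fingers": 0.4}, {"tx": 0.54, "ty": 0.21, "tz": 0, "wx": 0, "wy": 0, "wz": 0, "fingers": 0.4}, {"tx": 0.54, "ty": 0.21, "tz": 0, "wx": 0, "wy": 0, "wz": 0, "fingers": 0.4}, {"tx": 0.54, "ty": 0.21, "tz": 0, "wx": 0, "wy": 0, "wz": 0, "fingers": 0.4}, {"tx": 0.54, "ty": 0.21, "tz": 0, "wx": 0, "wy": 0, "wz": 0, "fingers": 0.4}, {"tx": 0.54, "ty": 0.21, "tz": 0, "wx": 0, "wy": 0, "wz": 0, "fingers": 0.4}, {"tx": 0.54, "ty": 0.21, "tz": 0, "wx": 0, "wy": 0, "wz": 0, "fingers": 0.4}, {"tx": 0.54, "ty": 0.21, "tz": 0, "wx": 0, "wy": 0, "wz": 0, "fingers": 0.4}, {"tx": 0.54, "ty": 0.21, "tz": 0, "wx": 0, "wy": 0, "wz": 0, "fingers": 0.4}, {"tx": 0.54, "ty": 0.21, "tz": 0, "wx": 0, "wy": 0, "wz": 0, "fingers": 0.4}])

```text
time_s: 5.55
position: [0.5687, 0.0839, 0.2008]
tool_rot: [-180.0, 0.0, 89.8]
ft_force: [0.8, -0.4, -1.0]
gripper_width: 0.521
gripper_force: 35.0
```

```bash
python3 - <<'E'
from h import *
f,T=wrist(); f=dict(f); W=cloud(f,T); d=np.hypot(W[...,0]-.57,W[...,1]-.186); z=W[...,2]
q=W[(d<.1)&(abs(z-.052)<.003)]; print('box',np.median(q[:,2]),cv2.minAreaRect(q[:,:2].astype(np.float32)*1000))
m=((d<.04)&(z>.057)&(z<.066)); q=W[m]; print('shoulder',len(q),cv2.minEnclosingCircle(q[:,:2].astype(np.float32)*1000))
m=(d<.035)&(z>.084)&(z<.1); q=W[m]; print('spigot',len(q),q.mean(0),q.min(0),q.max(0)); v,u=np.nonzero(m); print(u.mean(),v.mean(), ray(f,T,u.mean(),v.mean(),.0905))
m=(d<.035)&(z>.076)&(z<.0835);q=W[m]; print('pin',len(q),q.mean(0),cv2.minAreaRect(q[:,:2].astype(np.float32)*1000))
# held collar
D=T.copy(); go(.57,.186,.2,90)
g=f['image']; cv2.imwrite('pics/w2.png',cv2.cvtColor(g,cv2.COLOR_RGB2BGR))
E
```

```text
box 0.05248000362111738 ((568.94384765625, 187.54620361328125), (118.40103912353516, 118.28443908691406), 82.9815673828125)
shoulder 2477 ((568.8863525390625, 187.76126098632812), 29.98188018798828)
spigot 408 [0.56898837 0.18696093 0.09052431] [0.56144475 0.17973344 0.08404212] [0.5843064  0.19533335 0.09500204]
321.3063725490196 91.80637254901961 [0.56898788 0.18698891 0.0905    ]
pin 237 [0.56876827 0.18690645 0.08174329] ((568.6551513671875, 184.84078979492188), (10.548067092895508, 31.889986038208008), 83.01222229003906)
t 5.6 pos [0.5688 0.0841 0.201 ] [180.    -0.    89.79] F [-0.1  -1.42 -1.35] q6 7.5 
 cmd [0.2039 0.0016 0.002 ] [ 0.     -0.     -0.0006]
```

View pics/w2.png

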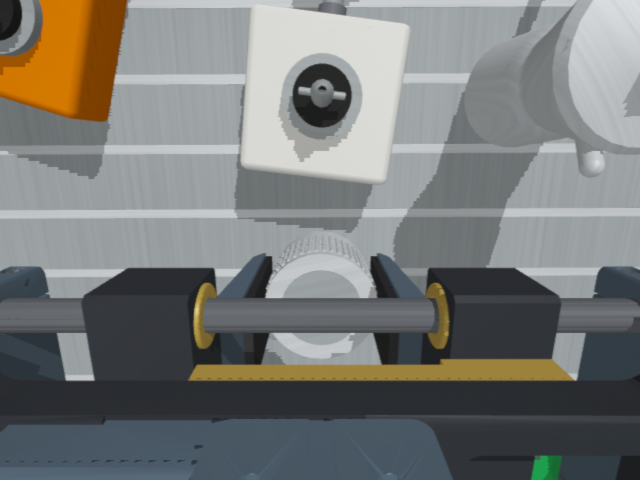

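The wrist view shows the white filter with its cross pin at (322,94), and the collar upright between the pads at (320,310). I'll check the collar's offset in the hand.

```bash
python3 - <<'E'
from h import *
f=dict(np.load('pics/wrist.npz')); o=get_obs(); T=np.eye(4); T[:3,:3]=Ro.from_euler('xyz',o['tool_rot'],degrees=True).as_matrix(); T[:3,3]=o['position']; P=T[:3,3].copy(); T=T@f['mount']
W=cloud(f,T)-P; d=np.hypot(W[...,0],W[...,1]); z=W[...,2]
v,u=np.mgrid[:480,:640]
q=W[(d<.03)&(z<.012)&(z>-.05)]; 
h=np.histogram(q[:,2],bins=np.arange(-.05,.014,.003)); print(list(zip(h[1].round(3),h[0])))
t=W[(d<.03)&(abs(z-.003)<.004)]; print('top',len(t),t.min(0),t.max(0),np.median(t[:,2]))
from scipy.optimize import least_squares
# side surface facing camera (+y) : cylinder radius 24
s=W[(d<.03)&(z<-.003)&(z>-.03)&(W[...,1]>.012)&(abs(W[...,0])<.018)]
r=least_squares(lambda c:np.hypot(s[:,0]-c[0],s[:,1]-c[1])-.0238,[0,0],loss='soft_l1',f_scale=.001); print('side',len(s),r.x)
E
```

```text
[(np.float64(-0.05), np.int64(0)), (np.float64(-0.047), np.int64(0)), (np.float64(-0.044), np.int64(0)), (np.float64(-0.041), np.int64(43)), (np.float64(-0.038), np.int64(91)), (np.float64(-0.035), np.int64(80)), (np.float64(-0.032), np.int64(63)), (np.float64(-0.029), np.int64(56)), (np.float64(-0.026), np.int64(118)), (np.float64(-0.023), np.int64(181)), (np.float64(-0.02), np.int64(167)), (np.float64(-0.017), np.int64(172)), (np.float64(-0.014), np.int64(195)), (np.float64(-0.011), np.int64(198)), (np.float64(-0.008), np.int64(189)), (np.float64(-0.005), np.int64(284)), (np.float64(-0.002), np.int64(373)), (np.float64(0.001), np.int64(3951)), (np.float64(0.004), np.int64(1821)), (np.float64(0.007), np.int64(111)), (np.float64(0.01), np.int64(73))]
top 6050 [-0.02527329 -0.02272523 -0.00099632] [0.0252807  0.02661198 0.00699279] 0.0036106704530814437
side 1006 [-0.00046567  0.00202614]
```

>>> drive_tool(commands=[{"tx": 0.1, "ty": 0, "tz": 0, "wx": 0, "wy": 0, "wz": 0, "fingers": 0.4}, {"tx": 0.18, "ty": 0, "tz": 0.02, "wx": 0, "wy": 0, "wz": 0, "fingers": 0.4}, {"tx": 0.2026, "ty": 0, "tz": 0.06, "wx": 0, "wy": 0, "wz": 0, "fingers": 0.4}, {"tx": 0.2026, "ty": 0, "tz": 0.09, "wx": 0, "wy": 0, "wz": 0, "fingers": 0.4}, {"tx": 0.2026, "ty": 0, "tz": 0.1, "wx": 0, "wy": 0, "wz": 0, "fingers": 0.4}, {"tx": 0.2026, "ty": 0, "tz": 0.1, "wx": 0, "wy": 0, "wz": 0, "fingers": 0.4}, {"tx": 0.2026, "ty": 0, "tz": 0.1, "wx": 0, "wy": 0, "wz": 0, "fingers": 0.4}], grip_force=50)

```text
time_s: 6.3
position: [0.5698, 0.1859, 0.1518]
tool_rot: [179.9, -0.0, 89.8]
ft_force: [-0.2, -0.1, -1.9]
gripper_width: 0.516
gripper_force: 50.0
```

```bash
python3 - <<'E'
from h import *
go(.569,.1854,.118,90)
f,T=wrist(); W=cloud(f,T); P=get_obs()['position']; d=np.hypot(W[...,0]-.569,W[...,1]-.187); z=W[...,2]
q=W[(np.hypot(W[...,0]-.569,W[...,1]-.187)<.1)&(abs(z-.0522)<.003)]; print('box',cv2.minAreaRect(q[:,:2].astype(np.float32)*1000))
q=W[(d<.03)&(z>.105)&(z<.16)]; zt=P[2]
s=W[(d<.035)&(z<zt-.003)&(z>zt-.04)&(W[...,1]-P[1]>.012)&(abs(W[...,0]-P[0])<.018)]
from scipy.optimize import least_squares
r=least_squares(lambda c:np.hypot(s[:,0]-c[0],s[:,1]-c[1])-.0238,P[:2],loss='soft_l1',f_scale=.001); print('collar',len(s),r.x,r.x-P[:2],'rim',s[:,2].min())
E
```

```text
t 6.3 pos [0.5698 0.1859 0.1518] [ 1.7992e+02 -3.0000e-02  8.9820e+01] F [-0.2  -0.14 -1.9 ] q6 17.1 
 cmd [-0.001  -0.0017  0.0676] [ 0.0002 -0.0001 -0.0005]
box ((570.7417602539062, 201.79580688476562), (90.62005615234375, 118.15699005126953), 83.27266693115234)
collar 1271 [0.56934682 0.18777226] [-0.00060986  0.00182172] rim 0.11215081882718303
```

>>> drive_tool(commands=[{"tx": -0.001, "ty": -0.001, "tz": 0.02, "wx": 0, "wy": 0, "wz": 0, "fingers": 0.4}, {"tx": -0.001, "ty": -0.001, "tz": 0.04, "wx": 0, "wy": 0, "wz": 0, "fingers": 0.4}, {"tx": -0.001, "ty": -0.001, "tz": 0.055, "wx": 0, "wy": 0, "wz": 0, "fingers": 0.4}, {"tx": -0.001, "ty": -0.001, "tz": 0.062, "wx": 0, "wy": 0, "wz": 0, "fingers": 0.4}, {"tx": -0.001, "ty": -0.001, "tz": 0.066, "wx": 0, "wy": 0, "wz": 0, "fingers": 0.4}, {"tx": -0.001, "ty": -0.001, "tz": 0.066, "wx": 0, "wy": 0, "wz": 0, "fingers": 0.4}, {"tx": -0.001, "ty": -0.001, "tz": 0.066, "wx": 0, "wy": 0, "wz": 0, "fingers": 0.4}])

```text
time_s: 7.05
position: [0.569, 0.186, 0.1182]
tool_rot: [180.0, -0.0, 89.9]
ft_force: [0.6, -0.1, -1.1]
gripper_width: 0.516
gripper_force: 50.0
```

Free of contact and over the spigot. Lower gently onto the pin.

>>> drive_tool(commands=[{"tx": 0, "ty": 0, "tz": 0.003, "wx": 0, "wy": 0, "wz": 0, "fingers": 0.4}, {"tx": 0, "ty": 0, "tz": 0.006, "wx": 0, "wy": 0, "wz": 0, "fingers": 0.4}, {"tx": 0, "ty": 0, "tz": 0.008, "wx": 0, "wy": 0, "wz": 0, "fingers": 0.4}, {"tx": 0, "ty": 0, "tz": 0.008, "wx": 0, "wy": 0, "wz": 0, "fingers": 0.4}, {"tx": 0, "ty": 0, "tz": 0.008, "wx": 0, "wy": 0, "wz": 0, "fingers": 0.4}])

```text
time_s: 7.55
position: [0.569, 0.186, 0.1148]
tool_rot: [179.9, -0.0, 89.9]
ft_force: [-1.2, -0.7, 5.1]
gripper_width: 0.517
gripper_force: 50.0
```

It touches the pin at the expected height (TCP 0.115, rim about 14 mm above the seat). Now I turn in steps under light push, looking for the drop.

>>> drive_tool(commands=[{"tx": 0, "ty": 0.0003, "tz": 0.001, "wx": 0, "wy": 0, "wz": -0.0133, "fingers": 0.4}, {"tx": 0, "ty": 0.0006, "tz": 0.001, "wx": 0, "wy": 0, "wz": -0.0267, "fingers": 0.4}, {"tx": 0.0002, "ty": 0.0009, "tz": 0.001, "wx": 0, "wy": 0, "wz": -0.04, "fingers": 0.4}, {"tx": 0.0003, "ty": 0.0013, "tz": 0.001, "wx": 0, "wy": 0, "wz": -0.0533, "fingers": 0.4}, {"tx": 0.0003, "ty": 0.0013, "tz": 0.001, "wx": 0, "wy": 0, "wz": -0.0533, "fingers": 0.4}])

```text
time_s: 8.05
position: [0.57, 0.1862, 0.1138]
tool_rot: [179.9, 0.0, 109.1]
ft_force: [-0.3, -0.3, 3.6]
gripper_width: 0.521
gripper_force: 50.0
```

```bash
python3 -c "
from h import *
o=get_obs();print(o['moment'],o['ft_force'],o['position'],o['q'])"
```

```text
[-0.19989816  0.06969658  0.13725663] [-0.31749082 -0.30006388  3.64507574] [0.56996615 0.18617414 0.11379658] [ 1.69953641e+01  2.62527286e+01  9.64663622e+01 -1.19064023e-02
  5.71874129e+01 -2.08169922e+00]
```

>>> drive_tool(commands=[{"tx": 0, "ty": 0, "tz": 0.001, "wx": 0, "wy": 0, "wz": 0, "fingers": 0.4}, {"tx": 0, "ty": 0, "tz": 0.002, "wx": 0, "wy": 0, "wz": 0, "fingers": 0.4}, {"tx": 0, "ty": 0, "tz": 0.002, "wx": 0, "wy": 0, "wz": 0, "fingers": 0.4}])

```text
time_s: 8.35
position: [0.57, 0.186, 0.1135]
tool_rot: [179.9, 0.0, 109.0]
ft_force: [-0.1, -0.4, 6.1]
gripper_width: 0.517
gripper_force: 50.0
```

Still on the pin; keep turning.

>>> drive_tool(commands=[{"tx": 0, "ty": 0.0003, "tz": 0, "wx": 0, "wy": 0, "wz": -0.0133, "fingers": 0.4}, {"tx": 0, "ty": 0.0006, "tz": 0, "wx": 0, "wy": 0, "wz": -0.0267, "fingers": 0.4}, {"tx": 0.0002, "ty": 0.0009, "tz": 0, "wx": 0, "wy": 0, "wz": -0.04, "fingers": 0.4}, {"tx": 0.0003, "ty": 0.0013, "tz": 0, "wx": 0, "wy": 0, "wz": -0.0533, "fingers": 0.4}, {"tx": 0.0003, "ty": 0.0013, "tz": 0, "wx": 0, "wy": 0, "wz": -0.0533, "fingers": 0.4}])

```text
time_s: 8.85
position: [0.5695, 0.1861, 0.1115]
tool_rot: [-179.9, -0.0, 128.2]
ft_force: [0.2, 0.4, -2.3]
gripper_width: 0.521
gripper_force: 50.0
```

```bash
python3 -c "
from h import *
o=get_obs();print(o['moment'],o['ft_force'],o['position'],o['tool_rot'])"
```

```text
[-0.0388398   0.01908024  0.01056064] [ 0.18879111  0.38992368 -2.34431503] [0.56945826 0.18612415 0.11154801] [-1.79909115e+02 -3.44026621e-02  1.28157039e+02]
```

The force fell to the bare hanging weight and z dropped, so the keyways are over the pin. Pushing down.

>>> drive_tool(commands=[{"tx": 0, "ty": 0, "tz": 0.004, "wx": 0, "wy": 0, "wz": 0, "fingers": 0.4}, {"tx": 0, "ty": 0, "tz": 0.008, "wx": 0, "wy": 0, "wz": 0, "fingers": 0.4}, {"tx": 0, "ty": 0, "tz": 0.011, "wx": 0, "wy": 0, "wz": 0, "fingers": 0.4}, {"tx": 0, "ty": 0, "tz": 0.012, "wx": 0, "wy": 0, "wz": 0, "fingers": 0.4}, {"tx": 0, "ty": 0, "tz": 0.012, "wx": 0, "wy": 0, "wz": 0, "fingers": 0.4}], grip_force=55)

```text
time_s: 9.35
position: [0.5698, 0.1863, 0.1067]
tool_rot: [-180.0, -0.0, 128.2]
ft_force: [-1.1, -1.3, 2.8]
gripper_width: 0.521
gripper_force: 55.0
```

>>> drive_tool(commands=[{"tx": 0, "ty": 0, "tz": 0.004, "wx": 0, "wy": 0, "wz": 0, "fingers": 0.4}, {"tx": 0, "ty": 0, "tz": 0.008, "wx": 0, "wy": 0, "wz": 0, "fingers": 0.4}, {"tx": 0, "ty": 0, "tz": 0.011, "wx": 0, "wy": 0, "wz": 0, "fingers": 0.4}, {"tx": 0, "ty": 0, "tz": 0.011, "wx": 0, "wy": 0, "wz": 0, "fingers": 0.4}, {"tx": 0, "ty": 0, "tz": 0.011, "wx": 0, "wy": 0, "wz": 0, "fingers": 0.4}])

```text
time_s: 9.85
position: [0.5699, 0.1863, 0.1011]
tool_rot: [-180.0, -0.0, 128.3]
ft_force: [-2.9, -1.0, 5.2]
gripper_width: 0.52
gripper_force: 55.0
```

>>> drive_tool(commands=[{"tx": 0, "ty": 0, "tz": 0.002, "wx": 0, "wy": 0, "wz": 0, "fingers": 0.4}, {"tx": 0, "ty": 0, "tz": 0.004, "wx": 0, "wy": 0, "wz": 0, "fingers": 0.4}, {"tx": 0, "ty": 0, "tz": 0.004, "wx": 0, "wy": 0, "wz": 0, "fingers": 0.4}, {"tx": 0, "ty": 0, "tz": 0.004, "wx": 0, "wy": 0, "wz": 0, "fingers": 0.4}])

```text
time_s: 10.25
position: [0.5699, 0.1863, 0.101]
tool_rot: [180.0, 0.0, 128.3]
ft_force: [-5.9, -1.6, 15.8]
gripper_width: 0.515
gripper_force: 55.0
```

A hard stop at TCP 0.101, as predicted for fully home, with 16 N of push. One check before handing in.

```bash
python3 - <<'E'
from h import *
s=grab('side'); C=cloud(s,c2w(s)); d=np.hypot(C[...,0]-.57,C[...,1]-.186)
f,T=wrist(); W=cloud(f,T); P=get_obs()['position']; e=np.hypot(W[...,0]-.57,W[...,1]-.187); t=W[(e<.02)&(abs(W[...,2]-.104)<.008)]
print('top z',len(t),np.median(t[:,2])); go(*P,128.3)
a=cv2.resize(s['image'][160:280,270:430],(640,480),interpolation=cv2.INTER_CUBIC); cv2.imwrite('pics/end.png',cv2.cvtColor(a,cv2.COLOR_RGB2BGR))
E
```

```text
top z 3249 0.10494341934709911
t 10.35 pos [0.5699 0.1863 0.101 ] [1.7996e+02 2.0000e-02 1.2826e+02] F [-5.21 -2.36 15.35] q6 -21.2 
 cmd [0. 0. 0.] [ 0.0001  0.0001 -0.0001]
```

View pics/end.png

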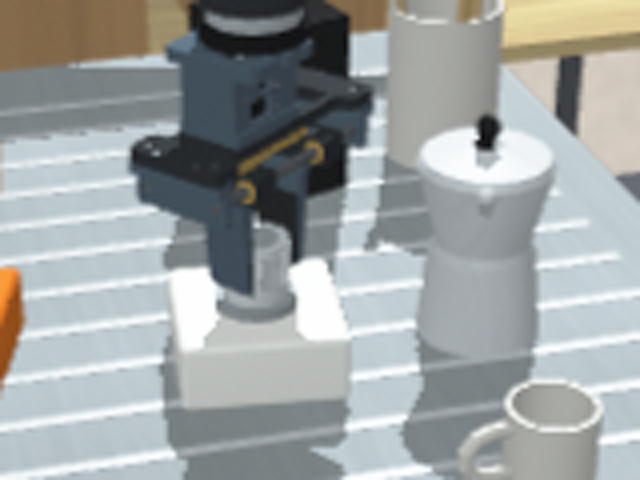

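The collar, at (270,270) in the crop, stands on the shoulder with no black seal showing. Its top is at 0.105 m (0.104 expected), and the moka and cup are undisturbed.

```bash
python3 -c "
from h import *
print(sign_off())"
```

```text
the job is handed in; nothing more can be done
None
```

The collar is on the white filter's spigot with its keyways over the pin, and I handed the job in at about 10.4 s with the arm still gripping it and pushing it home; the verdict was not shown to me.

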